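# Make up two wear-test kits

### The arm

A 6-joint arm with a two-finger parallel gripper is mounted at the origin on the work surface. World frame = base frame: x ahead of the robot, y to its left, z up, the work surface at z = 0. Lengths are in mm, angles in rad, forces in N, time in s.
With the tool pointing down it reaches from about 350 to 925 mm from the base axis. Payload 6.4 kg.
Tool frame: the origin (TCP) lies at the very end of the fingers, on their centre line; the grasp point (between the pads) lies 19 mm behind it; z points along the fingers, y is the line along which they close (so a half turn about z gives the same grasp; the last joint's range is limited). The gripper opens to 85 mm and grips with 20 to 120 N. Pads are 22 mm wide; open, the fingers measure 114 mm over their backs; the gripper's body (76 mm by 85 mm) begins 54 mm behind the grasp point. The pads swing forward as they close: fully open they stand 13 mm farther back than shut.
Start: joints at [0.979, 0.245, 1.558, -0, 1.339, -0.174], TCP at [263.736, 594.102, 231.29] pointing down, gripper open.
Joint ranges: [-3.13, 3.13], [-1.02, 2.26], [0.13, 2.54], [-0.95, 4.09], [0.21, 2.88], [-2.74, 2.74]. Speed limits (rad/s): [2.57, 2.57, 3.14, 3.14, 3.14, 3.14].

### API

Orientations are given as a unit quaternion [w, x, y, z].
In Python, from cell import observe, snapshot, calibration, hand_in gives the robot as it stands. The module is installed in compiled form; this text tells all that it offers.
- The arm moves only by the tool arm_command, never from a script. Its arguments are lists of equal length, an entry for each row: "offset": the shift along the tool's x, y, z in m, a list of three; "twist": the turn about the tool's z in rad; "gripper": the finger opening in m, from 0 to 0.0854. In form: {"offset": [[x, y, z], ...], "twist": [twist, ...], "gripper": [gripper, ...]}. A call has 1 to 12 rows; each row is the pose to reach, as a shift and turn from the pose commanded when the call began, along the tool's axes at that moment; what a row does not reach only later rows make up. A row lasts 1/8 s, in which the tool goes at most 62.5 mm and 10.7 degrees, less where a joint would pass 70% of its speed; a pose out of reach is approached as far as the arm can. A call with a gripper value outside its range is refused whole. The fingers move at their own pace and stop on an object; "grip_force" is the grip in N (left out, the last holds). Time passes only in rows, so rows that repeat a pose let the fingers close. It gives the time, the measured TCP pose, the force, the opening and the grip force at its end, in the units of the state.
- observe(): the state, without advancing time (a new reading comes with each control period).
- snapshot(name): name is "side" or "top" or "wrist"; returns the picture (400x640x3 uint8, red, green, blue); there is no depth.
- calibration(name): a dict with "fx", "fy", "cx", "cy" (pixels), "R" (3x3) and "t" (3): a world point X has camera coordinates R X + t. Camera axes: x right, y down, z forward; pixel columns grow to the right and rows downward; lengths in mm; the calibration is good to about 2 mm. A picture is of the moment at which its call begins: read the wrist's pose just before it. calibration takes no time and is no camera call; for the wrist camera it gives the pose at the moment of the call.
- hand_in(): hands the job in; it is judged then, once.
The state is a dict: "clock": time; "joint_positions": joint angles; "joint_vel": joint speeds; "effort": joint torques, N m; "tcp_pos": TCP position; "ee_rot": TCP orientation; "wrist_force": force on the tool from outside, world axes, zero at the start; "torque": the same for the moment, N m; "gripper_width": opening from 0.0 (shut) to 1.0 (fully open); "grip_force": force on a finger pad.
Only numpy, scipy, OpenCV 4.12 (cv2) and the standard library are available. Lean on these libraries where they do the work, as an engineer would, in place of code of your own. Each camera call takes 0.05 s, during which the arm holds its last target. There are 200 camera calls.

### The job

Make up the two wear-test kits in the white trays. The three-compartment tray gets the large steel weight in its middle compartment, and in its end compartments, one in each, the abrasive wheel with the hub and the hexagonal clamp nut; the two-compartment tray gets the small steel weight and the dressing stone, one in each compartment. Set everything down on the compartment floors the same way up as you found it, and leave the bare wheel, the tape roll and the glass jar where they are.

Things in the scene. Friction and masses are not known exactly. Their poses are not given: they have to be found in the camera images.
- tray_three: Long shallow white plastic tray with three compartments. Stands still on the bench, does not move. Outside 232 x 80 mm, 16 mm high, floor 4 mm thick, walls and partitions 4 mm thick and 12 mm high above the floor. Three square compartments in a row along the tray's x axis, each 72 x 72 mm inside, centres at -76, 0 and +76 mm along x (y = 0). Origin: centre of the underside (on the bench), z up.
- tray_two: Shorter shallow white plastic tray with two compartments. Stands still on the bench, does not move. Outside 156 x 80 mm, 16 mm high, floor 4 mm thick, walls and partitions 4 mm thick and 12 mm high above the floor. Two square compartments in a row along the tray's x axis, each 72 x 72 mm inside, centres at -38 and +38 mm along x (y = 0). Origin: centre of the underside (on the bench), z up.
- weight_large: Large bright steel weight, standing: disc 52 mm across and 32 mm high, a neck 12 mm across up to 42 mm, and on it a round grip knob 20 mm across from 42 to 60 mm height. About 0.56 kg. Origin: centre of its underside, z up.
- weight_small: Small bright steel weight, standing: disc 36 mm across and 24 mm high, a neck 12 mm across up to 32 mm, and on it a round grip knob 18 mm across from 32 to 46 mm height. About 0.21 kg. Origin: centre of its underside, z up.
- wheel_hub: Grey-green abrasive wheel with a metal hub, lying flat: wheel 52 mm across and 13 mm high, a flange 32 mm across up to 16 mm, then a round aluminium hub 20 mm across standing up from 16 to 42 mm height. About 90 g. Origin: centre of its underside, z up.
- clamp_nut: Hexagonal steel clamp nut with an upright round black grip: hexagon 34 mm across flats (39 mm across corners) and 14 mm high, grip 18 mm across from 14 to 46 mm height. About 100 g. Origin: centre of its underside, z up.
- stone: Grey rectangular dressing stone, a plain block 50 mm long (its x axis), 22 mm wide (its y axis), 30 mm high. About 80 g. Origin: centre of its underside, z up.
- bare_wheel: Worn bare abrasive wheel without a hub, grey-green, lying flat: 52 mm across, 13 mm high, with a 16 mm hole. Not part of any kit, stays where it is. Loose. Origin: centre of its underside, z up.
- tape: Roll of cream tape lying flat: ring 68 mm across, 52 mm hole, 25 mm high. Not part of any kit, stays where it is. Loose. Origin: centre of its underside, z up.
- jar: Small closed glass jar with a white lid, standing: 46 mm across, 56 mm high. Not part of any kit, stays where it is. Loose. Origin: centre of its underside, z up.
Things that resemble listed ones, but are neither listed nor needed, are in the scene too. What is shaped like the tray_two but pink is not meant.

How it is judged (in metres and radians):
At the end, for the whole second after the job is handed in: Off compartment centre along tray axes at most: large weight (middle) 14 mm, wheel 14 and nut 24 (opposite ends); small weight 22 and stone 30 (different compartments of the other tray). All upright within 0.12 rad, still, underside < 8 mm over the bench. Bare wheel, tape, jar moved < 30 mm (z of weight_large in the frame of tray_three between 0 and 0.008 m and angle between each of weight_large, wheel_hub, clamp_nut, weight_small, stone's own z axis and vertical below 0.12 rad and linear speed of each of weight_large, wheel_hub, clamp_nut, weight_small, stone below 0.02 m/s and angular speed of each of weight_large, wheel_hub, clamp_nut, weight_small, stone below 0.2 rad/s and z of wheel_hub in the frame of tray_three between 0 and 0.008 m and z of clamp_nut in the frame of tray_three between 0 and 0.008 m and z of weight_small in the frame of tray_two between 0 and 0.008 m and z of stone in the frame of tray_two between 0 and 0.008 m and x of weight_large in the frame of tray_three between -0.014 and 0.014 m and y of weight_large in the frame of tray_three between -0.014 and 0.014 m and ((x of wheel_hub in the frame of tray_three between 0.062 and 0.09 m and y of wheel_hub in the frame of tray_three between -0.014 and 0.014 m and x of clamp_nut in the frame of tray_three between -0.1 and -0.052 m and y of clamp_nut in the frame of tray_three between -0.024 and 0.024 m) or (x of wheel_hub in the frame of tray_three between -0.09 and -0.062 m and y of wheel_hub in the frame of tray_three between -0.014 and 0.014 m and x of clamp_nut in the frame of tray_three between 0.052 and 0.1 m and y of clamp_nut in the frame of tray_three between -0.024 and 0.024 m)) and ((x of weight_small in the frame of tray_two between 0.016 and 0.06 m and y of weight_small in the frame of tray_two between -0.022 and 0.022 m and x of stone in the frame of tray_two between -0.068 and -0.008 m and y of stone in the frame of tray_two between -0.03 and 0.03 m) or (x of weight_small in the frame of tray_two between -0.06 and -0.016 m and y of weight_small in the frame of tray_two between -0.022 and 0.022 m and x of stone in the frame of tray_two between 0.008 and 0.068 m and y of stone in the frame of tray_two between -0.03 and 0.03 m)) and distance of each of bare_wheel, tape, jar from where it was at the start of the episode below 0.03 m); the robot touches nothing.
It fails at once if the bare wheel is moved by more than 30 mm (distance of bare_wheel from where it was at the start of the episode above 0.03 m).
It fails at once if the tape roll is moved by more than 30 mm (distance of tape from where it was at the start of the episode above 0.03 m).
It fails at once if the glass jar is moved by more than 30 mm (distance of jar from where it was at the start of the episode above 0.03 m).
It also fails if it takes over 128 s, if anything falls off the work surface, if the arm or the gripper's body presses on something with over 40 N, if the wrist force passes 120 N, or if a joint passes its speed limit or range.

## Working session

There is one attempt and no reset: what is moved stays moved. The work goes in short steps, Python scripts to look and compute and a tool call to move; the robot and the scene stay as the last step left them, time stands still between calls to the robot, and variables do not carry over. Pictures are saved under pics/ and viewed, at most 14 in all, crops included, and the job is handed in when it is done.

Besides the shell and the picture viewer there is one more tool, called after "Emit:" by a JSON object that holds its "op" and its "data", one argument or row to a line. arm_command: Moves the arm, as the interface text tells. Its arguments: {"type":"object","properties":{"offset":{"type":"array","items":{"type":"array","items":{"type":"number"}}},"twist":{"type":"array","items":{"type":"number"}},"gripper":{"type":"array","items":{"type":"number"}},"grip_force":{"type":"number"}},"required":["offset","twist","gripper"]}

```bash
mkdir -p pics
python3 - <<'E'
from cell import *
import cv2,numpy as np
print(observe())
for n in("top","side"):
    im=snapshot(n);cv2.imwrite(f"pics/{n}0.png",im[:,:,::-1]);c=calibration(n);print(n,c)
E
```

```text
{'clock': 0.0, 'joint_positions': array([ 9.78935385e-01,  2.45839233e-01,  1.55903036e+00,  1.80070637e-05,
        1.33868240e+00, -1.74100393e-01]), 'joint_vel': array([ 1.14913794e-03,  2.30387819e-05, -2.81984177e-04,  6.76548561e-04,
        9.74915376e-04, -2.91259482e-04]), 'effort': array([-3.90852892e-04, -4.29501915e+01, -3.26128829e+01, -1.16945462e-04,
        5.33117505e-03, -1.72767324e-05]), 'tcp_pos': array([263.38770341, 593.63172463, 230.15543837]), 'ee_rot': array([-3.74214841e-04,  2.07366578e-01,  9.78262819e-01, -9.05423259e-04]), 'wrist_force': array([ 0.00554534, -0.25947208, -0.70669326]), 'torque': array([-0.01498447,  0.04099776,  0.03416928]), 'grip_force': 0.0, 'gripper_width': 0.9990070644109402}
top {'fx': 423.54591200424187, 'fy': 423.54591200424187, 'cx': 318.3686600289328, 'cy': 194.8160222704601, 'R': array([[ 0.00986683, -0.99994527,  0.00347994],
       [-0.99373693, -0.01019283, -0.11127901],
       [ 0.11130839, -0.00236017, -0.99378311]]), 't': array([  67.62458764,  506.80937948, 1186.33102141])}
side {'fx': 368.03022988111127, 'fy': 368.03022988111127, 'cx': 324.45073568899426, 'cy': 193.7901710638063, 'R': array([[ 0.69208728, -0.72152794, -0.02031311],
       [-0.47261982, -0.43170598, -0.7682841 ],
       [ 0.54556915,  0.54132003, -0.63978662]]), 't': array([-286.27650599,  313.15676536,  638.34304697])}
```

View pics/top0.png

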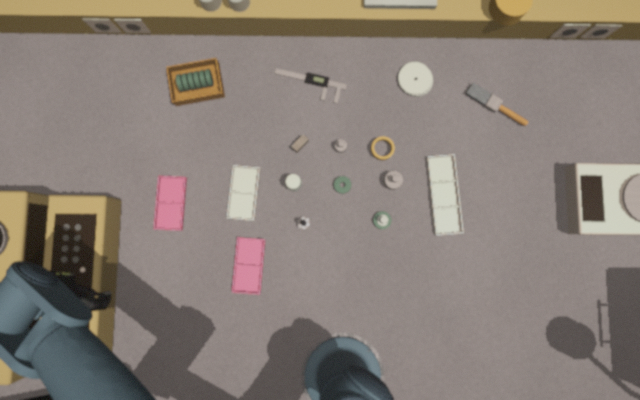

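View pics/side0.png

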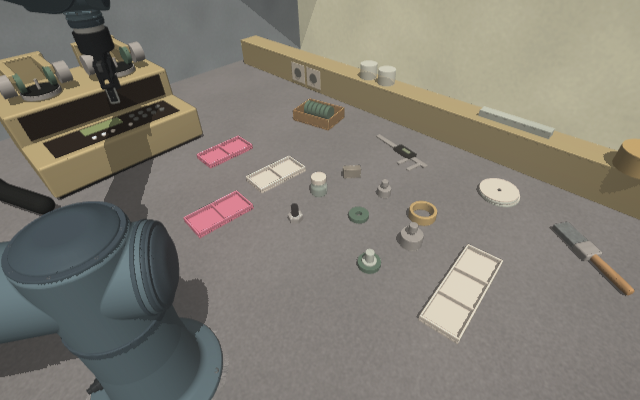

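The top view shows the white two-compartment tray at (243,193) and the three-compartment tray at (445,195). The pink trays at (171,203) and (248,265) are decoys. The objects are:
- large weight (393,180)
- small weight (340,145)
- hub wheel (382,219), with a silver hub
- nut (303,223), with a black grip
- stone (300,143)
- bare wheel (342,184)
- tape (383,148)
- jar (292,181)

The side view agrees. I'll confirm with one enlarged crop.

```bash
cat > h.py <<'E'
import numpy as np,cv2
from cell import *
def px2w(c,u,v,z):
    R=np.array(c["R"]);t=np.array(c["t"])
    d=R.T@np.array([(u-c["cx"])/c["fx"],(v-c["cy"])/c["fy"],1.]);o=-R.T@t
    return o+d*(z-o[2])/d[2]
E
python3 - <<'E'
from h import *
im=cv2.imread("pics/top0.png");c=calibration("top")
cv2.imwrite("pics/crop0.png",cv2.resize(im[125:245,220:475],None,fx=3.1,fy=3.1,interpolation=cv2.INTER_CUBIC))
hsv=cv2.cvtColor(im,cv2.COLOR_BGR2HSV)
m=((hsv[:,:,2]>170)&(hsv[:,:,1]<45)).astype(np.uint8);m=cv2.morphologyEx(m,cv2.MORPH_CLOSE,np.ones((5,5)))
for k in cv2.findContours(m,0,2)[0]:
    if cv2.contourArea(k)>600:
        r=cv2.minAreaRect(k);b=cv2.boxPoints(r)
        W=np.array([px2w(c,*p,14)[:2] for p in b]);print("tray",r,W.mean(0),W-W.mean(0))
for n,u,v,z in [("WL",393,180,16),("WS",340,145,12),("WH",382,219,6),("NUT",303,223,7),("ST",300,143,15),("BW",342,184,6),("TAPE",383,148,12),("JAR",292,181,28)]:print(n,px2w(c,u,v,z).round())
print(calibration("wrist"))
E
```

```text
tray ((242.71983337402344, 192.59132385253906), (27.73031997680664, 54.17085266113281), 6.170175075531006) [512.4967373  292.16607874] [[-74.83386913  45.91138047]
 [ 82.71702601  34.27763364]
 [ 74.73347214 -46.48075688]
 [-82.61662901 -33.70825723]]
tray ((608.0, 198.5), (71.0, 62.0), 90.0) [ 506.52697367 -768.91859563] [[ 102.80571906   84.24654053]
 [ 104.72388661  -98.01894818]
 [-102.87634813  -82.54593395]
 [-104.65325755   96.31834161]]
tray ((445.3475646972656, 194.6280517578125), (80.3941650390625, 27.71831703186035), 83.6598129272461) [ 513.25405722 -295.99097714] [[ 111.67773272   50.73148854]
 [ 121.67576488  -30.41397148]
 [-111.90184859  -49.89580977]
 [-121.45164901   29.57829271]]
tray ((415.5, 78.0), (32.0, 33.0), 90.0) [ 863.04970121 -214.84597828] [[ 49.21986154  48.91009084]
 [ 50.35303171 -50.47039549]
 [-49.23875694 -48.47762375]
 [-50.33413631  50.0379284 ]]
WL [ 553. -144.   16.]
WS [656.  10.  12.]
WH [ 440. -113.    6.]
NUT [426. 116.   7.]
ST [660. 128.  15.]
BW [541.   4.   6.]
TAPE [ 649. -116.   12.]
JAR [545. 149.  28.]
{'fx': 327.7124524477113, 'fy': 327.7124524477113, 'cx': 320.3864356031843, 'cy': 200.77434483338007, 'R': array([[ 0.40487503,  0.91437078, -0.00151255],
       [ 0.88170604, -0.38997211,  0.2655489 ],
       [ 0.2422203 , -0.10884774, -0.96409621]]), 't': array([-650.51565402,  -35.27609321,  378.28417826])}
```

View pics/crop0.png

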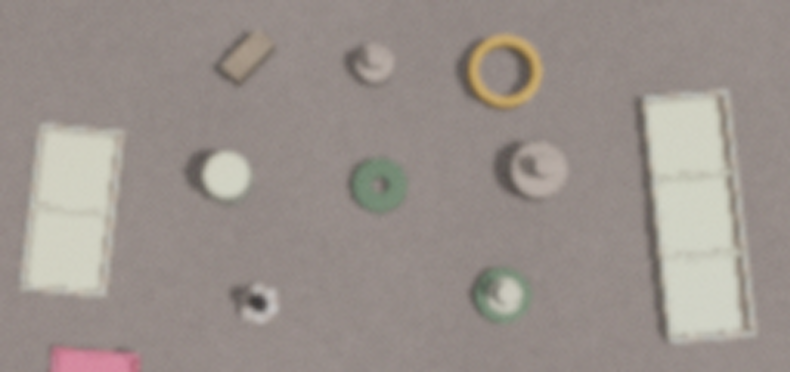

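The crop confirms the identities: the hub wheel has a silver hub on green, the bare wheel has a hole, and the nut has a black grip on bright steel. Next I move over the middle for a closer wrist view.

Emit:
{"op": "arm_command", "data": {
  "offset": [
    [-0.41,-0.435,0],
    [-0.41,-0.435,0],
    [-0.41,-0.435,0],
    [-0.41,-0.435,0],
    [-0.41,-0.435,0],
    [-0.41,-0.435,0],
    [-0.41,-0.435,0],
    [-0.41,-0.435,0],
    [-0.41,-0.435,0],
    [-0.41,-0.435,0],
    [-0.41,-0.435,0],
    [-0.41,-0.435,0]
  ],
  "twist": [-0.418,-0.418,-0.418,-0.418,-0.418,-0.418,-0.418,-0.418,-0.418,-0.418,-0.418,-0.418],
  "gripper": [0.05,0.05,0.05,0.05,0.05,0.05,0.05,0.05,0.05,0.05,0.05,0.05],
  "grip_force": 60
}}

```text
clock: 1.6
tcp_pos: [461.5, 30.6, 230.9]
ee_rot: [-0.0, -0.0, 1.0, 0.0]
wrist_force: [-0.3, 0.0, -0.2]
gripper_width: 0.582
grip_force: 0.0
```

Run:
```python
from h import *
import pickle
o=observe();c=calibration("wrist");im=snapshot("wrist")[:,:,::-1];cv2.imwrite("pics/w1.png",im);pickle.dump(c,open("w1.pkl","wb"))
print(o["clock"],o["tcp_pos"],o["ee_rot"],o["joint_positions"])
```

```text
1.6 [461.54748516  30.6098909  230.88831399] [-4.51806248e-04 -1.19360573e-04  9.99999862e-01  2.41692974e-04] [-1.79852387e-01 -2.11500127e-01  2.02108507e+00  3.22918771e-04
  1.33298327e+00 -1.75096366e+00]
```

View pics/w1.png

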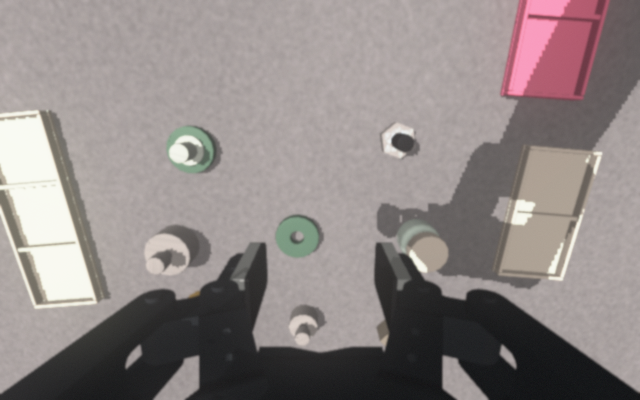

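The wrist view (image down = +x, right = +y) shows these tops: hub (180,152), nut grip (403,142), large knob (156,262), small knob (302,337), bare wheel (297,237) and jar lid (431,254). Parts of both trays are visible, at left and right.

Run:
```python
from h import *
import pickle
c=pickle.load(open("w1.pkl","rb"))
for n,u,v,z in [("hubtop",180,152,42),("wheel",190.5,148,13),("nut",403,142,46),("WL",156,264,60),("WLdisc",167,253,32),("WS",302,337,46),("WSdisc",303,323,24),("BW",297,236,13),("jar",431,254,56),
 ("T3 cornR",102,302,16),("T3 cornL",37,306,16),("T3 topR",41,112,16),("T3 part2 right",76,243,16),("T3 part2 left",20,250,16),("T3 part1 right",58,182,16),
 ("T2 a",526,147,16),("T2 b",600,152,16),("T2 c",562,278,16),("T2 d",498,274,16)]:
    print(n,px2w(c,u,v,z).round(1)[:2])
```

```text
hubtop [ 435.5 -109.7]
wheel [ 434.7 -110.1]
nut [424.9 113.5]
WL [ 550.3 -140.3]
WLdisc [ 550.5 -141.4]
WS [650.7  10.6]
WSdisc [647.6  10.7]
BW [537.3   4.5]
jar [540.5 148.4]
T3 cornR [ 623.6 -237.9]
T3 cornL [ 629.2 -319.5]
T3 topR [ 396.9 -262.3]
T3 part2 right [ 545.1 -254.6]
T3 part2 left [ 554.1 -322.4]
T3 part1 right [ 472.1 -260.3]
T2 a [432.8 254.7]
T2 b [438.1 336.2]
T2 c [590.2 324.8]
T2 d [584.9 246.4]
```

Emit:
{"op": "arm_command", "data": {
  "offset": [
    [0.037,0.083,0.12],
    [0.037,0.083,0.12],
    [0.037,0.083,0.12],
    [0.037,0.083,0.17],
    [0.037,0.083,0.212],
    [0.037,0.083,0.212],
    [0.037,0.083,0.212],
    [0.037,0.083,0.212],
    [0.037,0.083,0.212],
    [0.037,0.083,0.212],
    [0.037,0.083,0.212]
  ],
  "twist": [0,0,0,0,0,0,0,0,0,0,0],
  "gripper": [0.05,0.05,0.05,0.05,0.05,0.05,0.01,0.01,0.01,0.01,0.01],
  "grip_force": 50
}}

```text
clock: 3.02
tcp_pos: [426.8, 113.4, 21.5]
ee_rot: [0.002, 0.0, 1.0, 0.0]
wrist_force: [-1.3, 1.3, 7.9]
gripper_width: 0.191
grip_force: 48.9
```

Emit:
{"op": "arm_command", "data": {
  "offset": [
    [0,0,-0.06],
    [0,0,-0.12],
    [-0.163,-0.399,-0.12],
    [-0.163,-0.399,-0.12],
    [-0.163,-0.399,-0.12],
    [-0.163,-0.399,-0.12],
    [-0.163,-0.399,-0.12],
    [-0.163,-0.399,-0.12],
    [-0.163,-0.399,-0.12],
    [-0.163,-0.399,-0.12],
    [-0.163,-0.399,-0.12],
    [-0.163,-0.399,-0.12]
  ],
  "twist": [0,0,0,0,0,0,0,0,0,0,0,0],
  "gripper": [0.01,0.01,0.01,0.01,0.01,0.01,0.01,0.01,0.01,0.01,0.01,0.01]
}}

```text
clock: 4.53
tcp_pos: [587.7, -284.5, 139.5]
ee_rot: [-0.0, -0.001, 1.0, 0.0]
wrist_force: [0.2, 0.4, -0.2]
gripper_width: 0.19
grip_force: 49.3
```

Run:
```python
from h import *
import pickle
o=observe();c=calibration("wrist");im=snapshot("wrist")[:,:,::-1];cv2.imwrite("pics/w2.png",im);pickle.dump(c,open("w2.pkl","wb"))
print(o["clock"],o["tcp_pos"],o["gripper_width"],o["grip_force"],o["wrist_force"])
```

```text
4.525 [ 587.73970273 -284.50292239  139.53788314] 0.1895370354542914 49.34767663478851 [ 0.21301839  0.38218097 -0.21739388]
```

View pics/w2.png

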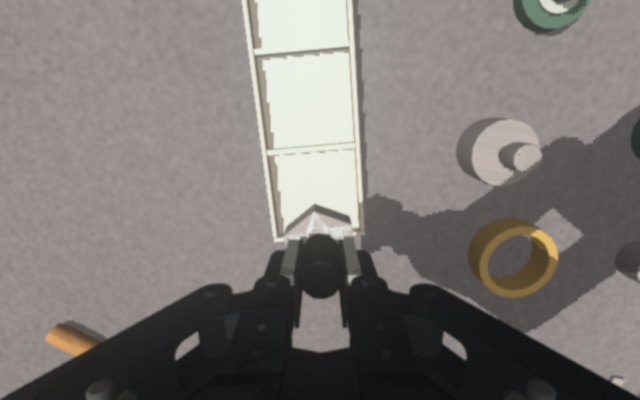

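The wrist view shows the nut held upright between the pads. Partition lines of the white tray are at (268,153)-(355,145) and (256,52)-(350,46), and its far corners at (276,240) and (360,235). The large weight, tape and hub wheel are undisturbed on the right.

Run:
```python
from h import *
import pickle
c=pickle.load(open("w2.pkl","rb"))
for n,u,v,z in [("p2L",266,153,16),("p2R",355,145,16),("p1L",254,52,16),("p1R",351,46,16),("fL",276,240,16),("fR",361,235,16),("WLknob",523,156,60),("tapec",513,256,25)]:
    print(n,px2w(c,u,v,z).round(1)[:2])
```

```text
p2L [ 554.6 -327.4]
p2R [ 548.  -255.5]
p1L [ 479.2 -333.3]
p1R [ 474.9 -260.7]
fL [ 630.2 -321.9]
fR [ 625.4 -247.9]
WLknob [ 550.7 -145.9]
tapec [ 640.8 -118.6]
```

Emit:
{"op": "arm_command", "data": {
  "offset": [
    [-0.002,-0.003,0.06],
    [-0.002,-0.003,0.1],
    [-0.002,-0.003,0.1135],
    [-0.002,-0.003,0.1135],
    [-0.002,-0.003,0.1135],
    [-0.002,-0.003,0.1135],
    [-0.002,-0.003,0.1135],
    [-0.002,-0.003,0.06],
    [-0.002,-0.003,0.03],
    [0.037,0.1425,0.03],
    [0.037,0.1425,0.03],
    [0.037,0.1425,0.03]
  ],
  "twist": [0,0,0,0,0,0,0,0,0,0,0,0],
  "gripper": [0.01,0.01,0.01,0.01,0.05,0.05,0.05,0.05,0.05,0.05,0.05,0.05]
}}

```text
clock: 6.08
tcp_pos: [549.8, -140.6, 109.1]
ee_rot: [-0.0, -0.001, 1.0, 0.0]
wrist_force: [0.4, -0.6, -0.8]
gripper_width: 0.586
grip_force: 0.0
```

Emit:
{"op": "arm_command", "data": {
  "offset": [
    [0,0,0.05],
    [0,0,0.072],
    [0,0,0.072],
    [0,0,0.072],
    [0,0,0.072],
    [0,0,0.072],
    [0,0,0.072],
    [0,0,0.072],
    [0,0,0.072]
  ],
  "twist": [0,0,0,0,0,0,0,0,0],
  "gripper": [0.05,0.05,0.05,0.01,0.01,0.01,0.01,0.01,0.01],
  "grip_force": 90
}}

```text
clock: 7.2
tcp_pos: [552.3, -143.8, 39.2]
ee_rot: [0.001, -0.0, 1.0, -0.001]
wrist_force: [-0.3, 1.5, 5.9]
gripper_width: 0.195
grip_force: 87.9
```

Emit:
{"op": "arm_command", "data": {
  "offset": [
    [0,0,-0.02],
    [0,0,-0.05],
    [0,0,-0.08],
    [0,0,-0.08],
    [0.015,-0.05,-0.08],
    [0.03,-0.1,-0.08],
    [0.037,-0.14,-0.08],
    [0.037,-0.151,-0.08],
    [0.037,-0.151,-0.08],
    [0.037,-0.151,-0.08]
  ],
  "twist": [0,0,0,0,0,0,0,0,0,0],
  "gripper": [0.01,0.01,0.01,0.01,0.01,0.01,0.01,0.01,0.01,0.01]
}}

```text
clock: 8.45
tcp_pos: [513.7, -292.7, 116.3]
ee_rot: [-0.001, -0.001, 1.0, 0.001]
wrist_force: [-0.1, 0.5, -6.9]
gripper_width: 0.199
grip_force: 89.1
```

Run:
```python
from h import *
import pickle
o=observe();c=calibration("wrist");im=snapshot("wrist")[:,:,::-1];cv2.imwrite("pics/w3.png",im);pickle.dump(c,open("w3.pkl","wb"))
print(o["clock"],o["tcp_pos"],o["gripper_width"],o["grip_force"],o["wrist_force"])
```

```text
8.45 [ 513.74451321 -292.73719408  116.27837531] 0.19899846799868845 89.12481307983398 [-0.06414696  0.47296343 -6.85290047]
```

View pics/w3.png

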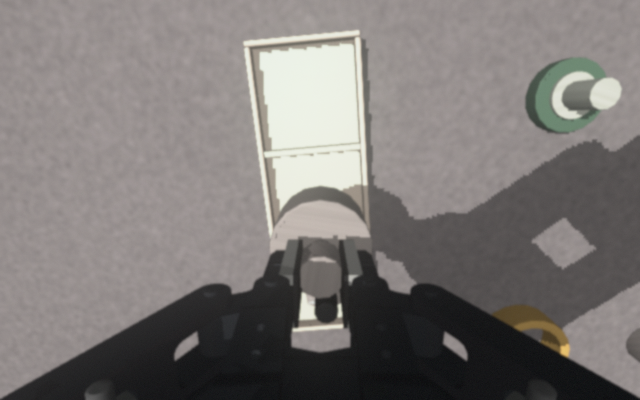

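The large weight hangs upright, centred at column 320. The near partition runs (262,154)-(362,147) and the near wall (247,41)-(359,32). The nut's grip is visible at (325,305) in the far compartment. The hub top is at (604,94).

Run:
```python
from h import *
import pickle
c=pickle.load(open("w3.pkl","rb"))
for n,u,v,z in [("p1L",262,155,16),("p1R",362,147,16),("eL",246,43,16),("eR",358,33,16),("hub",604,94,42),("wheel",566,95,13),("nut",325,301,50),("knob",321,276,80+57-36)]:
    print(n,px2w(c,u,v,z).round(1)[:2])
```

```text
p1L [ 479.  -334.7]
p1R [ 473.  -260.9]
eL [ 403.1 -342.2]
eR [ 396.7 -266.3]
hub [ 436.7 -112.4]
wheel [ 436.1 -115.6]
nut [ 579.9 -288. ]
knob [ 532.5 -291.2]
```

Emit:
{"op": "arm_command", "data": {
  "offset": [
    [0,-0.001,0.04],
    [0,-0.001,0.065],
    [0,-0.001,0.0735],
    [0,-0.001,0.0745],
    [0,-0.001,0.0745],
    [0,-0.001,0.0745],
    [0,-0.001,0.0745],
    [0,-0.001,0.03],
    [0,-0.001,0.0],
    [0.078,0.181,0.0],
    [0.078,0.181,0],
    [0.078,0.181,0.03]
  ],
  "twist": [0,0,0,0,0,0,0,0,0,0,0,0],
  "gripper": [0.01,0.01,0.01,0.01,0.05,0.05,0.05,0.05,0.05,0.05,0.05,0.05]
}}

```text
clock: 10.0
tcp_pos: [442.9, -126.8, 95.4]
ee_rot: [0.003, 0.0, 1.0, -0.001]
wrist_force: [0.0, 0.0, -0.5]
gripper_width: 0.584
grip_force: 0.0
```

Emit:
{"op": "arm_command", "data": {
  "offset": [
    [0.006,0.0135,0],
    [0.006,0.0135,0.03],
    [0.006,0.0135,0.06],
    [0.006,0.0135,0.071],
    [0.006,0.0135,0.071],
    [0.006,0.0135,0.071],
    [0.006,0.0135,0.071],
    [0.006,0.0135,0.071],
    [0.006,0.0135,0.071],
    [0.006,0.0135,0.071]
  ],
  "twist": [0,0,0,0,0,0,0,0,0,0],
  "gripper": [0.05,0.05,0.05,0.05,0.01,0.01,0.01,0.01,0.01,0.01],
  "grip_force": 50
}}

```text
clock: 11.25
tcp_pos: [437.2, -114.6, 23.8]
ee_rot: [0.001, -0.0, 1.0, -0.001]
wrist_force: [-0.7, -1.4, 6.4]
gripper_width: 0.208
grip_force: 49.5
```

Emit:
{"op": "arm_command", "data": {
  "offset": [
    [0,0,-0.05],
    [0,0,-0.09],
    [-0.001,-0.06,-0.09],
    [-0.002,-0.12,-0.09],
    [-0.0025,-0.175,-0.09],
    [-0.0025,-0.1865,-0.09],
    [-0.0025,-0.1865,-0.09],
    [-0.0025,-0.1865,-0.09],
    [-0.0025,-0.1865,-0.05],
    [-0.0025,-0.1865,-0.02],
    [-0.0025,-0.1865,-0.0055],
    [-0.0025,-0.1865,-0.0055]
  ],
  "twist": [0,0,0,0,0,0,0,0,0,0,0,0],
  "gripper": [0.01,0.01,0.01,0.01,0.01,0.01,0.01,0.01,0.01,0.01,0.01,0.01]
}}

```text
clock: 12.75
tcp_pos: [438.7, -299.2, 27.9]
ee_rot: [-0.0, -0.001, 1.0, 0.0]
wrist_force: [0.5, -1.0, -0.9]
gripper_width: 0.208
grip_force: 52.2
```

Emit:
{"op": "arm_command", "data": {
  "offset": [
    [0,0,0.0015],
    [0,0,0.0015],
    [0,0,0.0015],
    [0,0,0.0015],
    [0,0,-0.06],
    [-0.1915,0.35,-0.15],
    [-0.1915,0.35,-0.15],
    [-0.1915,0.35,-0.15],
    [-0.1915,0.35,-0.15],
    [-0.1915,0.35,-0.15],
    [-0.1915,0.35,-0.15],
    [-0.1915,0.35,-0.15]
  ],
  "twist": [0,0,0,0,0,0,0,0,0,0,0,0],
  "gripper": [0.01,0.05,0.05,0.05,0.05,0.05,0.05,0.05,0.05,0.05,0.05,0.05]
}}

```text
clock: 14.25
tcp_pos: [631.2, 52.4, 179.2]
ee_rot: [0.001, -0.001, 1.0, 0.0]
wrist_force: [-0.2, -0.5, 0.2]
gripper_width: 0.587
grip_force: 0.0
```

Run:
```python
from h import *
import pickle
o=observe();c=calibration("wrist");im=snapshot("wrist")[:,:,::-1];cv2.imwrite("pics/w4.png",im);pickle.dump(c,open("w4.pkl","wb"))
print(o["clock"],o["tcp_pos"],o["gripper_width"],o["grip_force"],o["wrist_force"])
```

```text
14.25 [631.21464109  52.38908752 179.17271713] 0.587229586162186 0.0 [-0.2094693  -0.47432469  0.18115443]
```

View pics/w4.png

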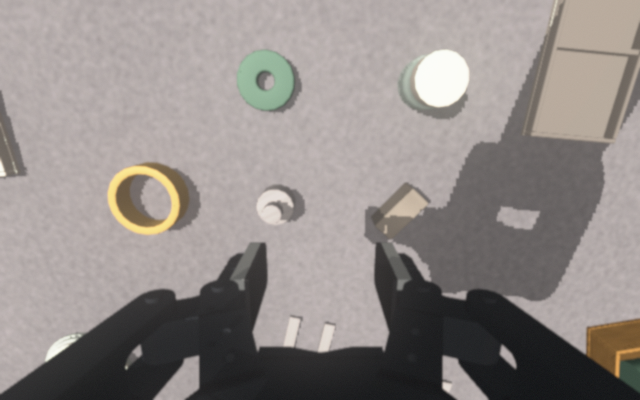

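The small weight's knob is at (276,212) and its disc centre at (275,205). The stone is near (400,210) and partly shadowed, so I'll enlarge it. The bare wheel, tape and jar are in place.

Run:
```python
from h import *
import pickle
c=pickle.load(open("w4.pkl","rb"));im=cv2.imread("pics/w4.png")
cv2.imwrite("pics/stone.png",cv2.convertScaleAbs(cv2.resize(im[165:255,350:450],None,fx=6,fy=6,interpolation=cv2.INTER_CUBIC),alpha=1.5))
for n,u,v,z in [("knob",276,212,46),("disc",275,205,24)]:
    print(n,px2w(c,u,v,z).round(1)[:2])
```

```text
knob [651.4  14.5]
disc [651.4  10.7]
```

View pics/stone.png

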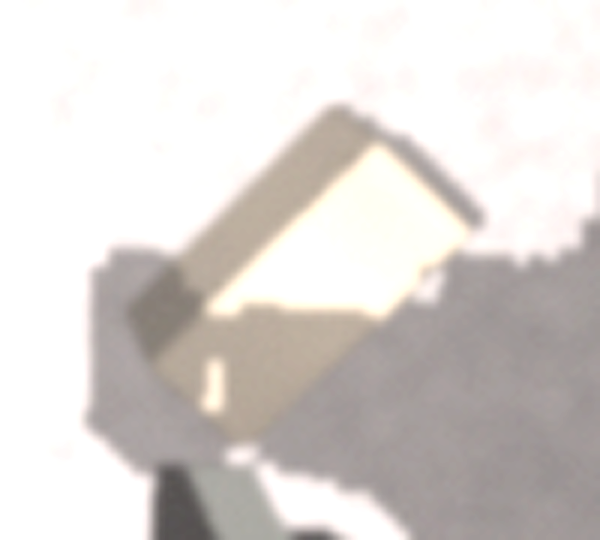

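The stone's top face corners in crop pixels are (378,143), (478,230), (255,437) and (155,360). I'm going for the small weight while that is worked out.

Emit:
{"op": "arm_command", "data": {
  "offset": [
    [-0.021,-0.038,0.05],
    [-0.021,-0.038,0.1],
    [-0.021,-0.038,0.13],
    [-0.021,-0.038,0.148],
    [-0.021,-0.038,0.148],
    [-0.021,-0.038,0.148],
    [-0.021,-0.038,0.148],
    [-0.021,-0.038,0.148],
    [-0.021,-0.038,0.148],
    [-0.021,-0.038,0.148],
    [-0.021,-0.038,0.148]
  ],
  "twist": [0,0,0,0,0,0,0,0,0,0,0],
  "gripper": [0.05,0.05,0.05,0.05,0.05,0.01,0.01,0.01,0.01,0.01,0.01],
  "grip_force": 70
}}

```text
clock: 15.68
tcp_pos: [652.5, 11.4, 32.1]
ee_rot: [0.002, -0.0, 1.0, -0.0]
wrist_force: [-0.1, -1.2, 6.8]
gripper_width: 0.17
grip_force: 68.3
```

Run:
```python
from h import *
import pickle
c=pickle.load(open("w4.pkl","rb"))
P=np.array([px2w(c,350+x/6,165+y/6,30)[:2] for x,y in [(378,143),(478,230),(255,437),(155,360)]])
print(P,P.mean(0));l=P[2]-P[1]+P[3]-P[0];print("long yaw",np.degrees(np.arctan2(l[1],l[0])),np.linalg.norm(l)/2)
```

```text
[[633.82736835 138.35052072]
 [647.56933051 154.88239842]
 [681.92009374 122.59268404]
 [669.00164282 106.05521844]] [658.07960885 130.47020541]
long yaw -42.89043076687147 47.4472213185232
```

Emit:
{"op": "arm_command", "data": {
  "offset": [
    [0,0,-0.05],
    [0,0,-0.09],
    [0.03,0.047,-0.09],
    [0.06,0.095,-0.09],
    [0.177,0.2815,-0.09],
    [0.177,0.2815,-0.09],
    [0.177,0.2815,-0.09],
    [0.177,0.2815,-0.09],
    [0.177,0.2815,-0.09],
    [0.177,0.2815,-0.09],
    [0.177,0.2815,-0.05],
    [0.177,0.2815,-0.02]
  ],
  "twist": [0,0,0,0,0,0,0,0,0,0,0,0],
  "gripper": [0.01,0.01,0.01,0.01,0.01,0.01,0.01,0.01,0.01,0.01,0.01,0.01]
}}

```text
clock: 17.18
tcp_pos: [474.5, 292.0, 48.9]
ee_rot: [-0.0, 0.001, 1.0, -0.0]
wrist_force: [-0.8, -0.2, -1.8]
gripper_width: 0.174
grip_force: 69.1
```

Emit:
{"op": "arm_command", "data": {
  "offset": [
    [0,0,0.012],
    [0,0,0.0155],
    [0,0,0.0155],
    [0,0,0.0155],
    [0,0,0.0155],
    [0,0,-0.03],
    [0,0,-0.07],
    [-0.184,-0.1635,-0.07],
    [-0.184,-0.1635,-0.07],
    [-0.184,-0.1635,-0.07],
    [-0.184,-0.1635,-0.07],
    [-0.184,-0.1635,-0.07]
  ],
  "twist": [0,0,0,0,0,0,0,0.75,0.75,0.75,0.75,0.75],
  "gripper": [0.01,0.01,0.05,0.05,0.05,0.05,0.05,0.05,0.05,0.05,0.05,0.05]
}}

```text
clock: 18.68
tcp_pos: [660.7, 126.4, 120.3]
ee_rot: [0.001, 0.369, 0.93, 0.0]
wrist_force: [-0.5, 0.4, 0.9]
gripper_width: 0.587
grip_force: 0.0
```

Emit:
{"op": "arm_command", "data": {
  "offset": [
    [0,0,0.05],
    [0,0,0.09],
    [0,0,0.109],
    [0,0,0.109],
    [0,0,0.109],
    [0,0,0.109],
    [0,0,0.109],
    [0,0,0.109],
    [0,0,0.109],
    [0,0,0.109]
  ],
  "twist": [0,0,0,0,0,0,0,0,0,0],
  "gripper": [0.05,0.05,0.05,0.05,0.05,0.01,0.01,0.01,0.01,0.01],
  "grip_force": 50
}}

```text
clock: 19.92
tcp_pos: [659.3, 129.8, 12.9]
ee_rot: [0.001, 0.366, 0.931, 0.001]
wrist_force: [-0.5, -0.2, 5.9]
gripper_width: 0.245
grip_force: 50.6
```

Emit:
{"op": "arm_command", "data": {
  "offset": [
    [0,0,-0.06],
    [0,0,-0.105],
    [0.06,0.0135,-0.105],
    [0.12,0.0275,-0.105],
    [0.1874,0.0427,-0.105],
    [0.1874,0.0427,-0.105],
    [0.1874,0.0427,-0.105],
    [0.1874,0.0427,-0.105],
    [0.1874,0.0427,-0.105],
    [0.1874,0.0427,-0.06],
    [0.1874,0.0427,-0.03],
    [0.1874,0.0427,-0.015]
  ],
  "twist": [0,0,-0.2,-0.35,-0.5,-0.7,-0.7,-0.7,-0.7,-0.7,-0.7,-0.7],
  "gripper": [0.01,0.01,0.01,0.01,0.01,0.01,0.01,0.01,0.01,0.01,0.01,0.01]
}}

```text
clock: 21.42
tcp_pos: [549.1, 287.7, 24.0]
ee_rot: [-0.001, 0.026, 1.0, -0.0]
wrist_force: [-0.3, -0.0, 0.2]
gripper_width: 0.243
grip_force: 49.7
```

Emit:
{"op": "arm_command", "data": {
  "offset": [
    [0,0,0.008],
    [0,0,0.0097],
    [0,0,0.0097],
    [0,0,0.0097],
    [0,0,0.0097],
    [0,0,-0.02],
    [0,0,-0.08],
    [0,0,-0.13],
    [0,-0.06,-0.19],
    [0,-0.12,-0.19],
    [0,-0.18,-0.19],
    [0,-0.24,-0.19]
  ],
  "twist": [0,0,0,0,0,0,0,0,0,0,0,0],
  "gripper": [0.01,0.01,0.034,0.034,0.034,0.034,0.034,0.034,0.034,0.034,0.034,0.034]
}}

```text
clock: 22.92
tcp_pos: [538.3, 56.9, 217.0]
ee_rot: [0.001, 0.025, 1.0, -0.0]
wrist_force: [0.6, -1.1, 0.1]
gripper_width: 0.395
grip_force: 0.0
```

Run:
```python
from h import *
o=observe();print(o["clock"],o["tcp_pos"])
w=snapshot("wrist")[:,:,::-1];t=snapshot("top")[:,:,::-1];s=snapshot("side")[:,:,::-1]
a=cv2.resize(t[140:250,210:480],(800,326),interpolation=cv2.INTER_CUBIC)
b=cv2.resize(s[130:350,190:510],(400,274));b2=cv2.resize(w,(400,274))
cv2.imwrite("pics/fin.png",np.vstack([a,np.hstack([b,b2])]));cv2.imwrite("pics/topf.png",t)
```

```text
22.925 [538.33477934  56.94012441 216.98532769]
```

View pics/fin.png

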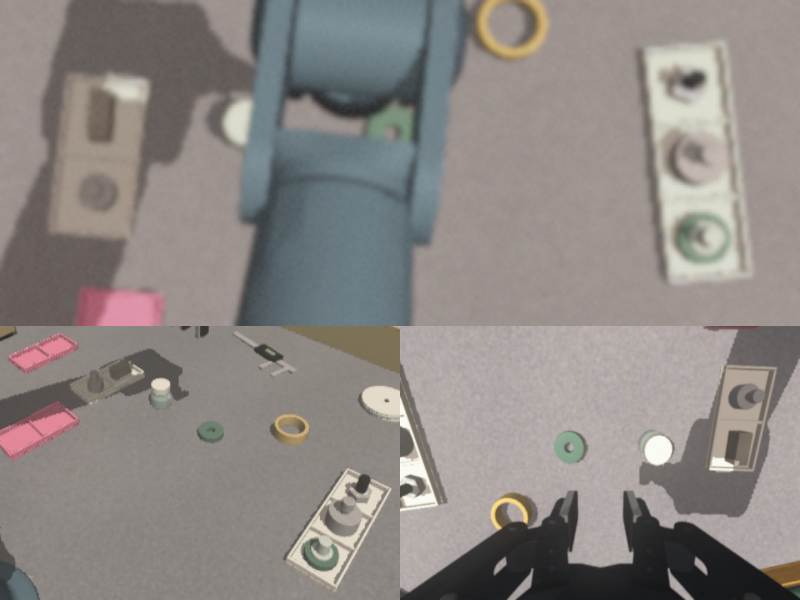

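The top, side and wrist composite shows everything in its compartment, with the jar, tape and bare wheel unmoved. The nut's grip seems to lean (top panel (690,80), side panel (362,483)), so I'll look closer.

Emit:
{"op": "arm_command", "data": {
  "offset": [
    [-0.072,-0.232,0],
    [-0.072,-0.232,0],
    [-0.072,-0.232,0],
    [-0.072,-0.232,0],
    [-0.072,-0.232,0],
    [-0.072,-0.232,0]
  ],
  "twist": [-0.05,-0.05,-0.05,-0.05,-0.05,-0.05],
  "gripper": [0.034,0.034,0.034,0.034,0.034,0.034]
}}

```text
clock: 23.82
tcp_pos: [599.0, -175.4, 215.6]
ee_rot: [-0.0, -0.001, 1.0, 0.0]
wrist_force: [-0.1, 0.7, 0.7]
gripper_width: 0.399
grip_force: 0.0
```

Run:
```python
from h import *
import pickle
o=observe();print(o["clock"],o["tcp_pos"])
c=calibration("wrist");w=snapshot("wrist")[:,:,::-1];s=snapshot("side")[:,:,::-1];pickle.dump(c,open("w5.pkl","wb"))
cv2.imwrite("pics/w5.png",w)
b=cv2.resize(s[235:345,410:510],(400,440),interpolation=cv2.INTER_CUBIC);b2=cv2.resize(w[0:330,60:360],(400,440),interpolation=cv2.INTER_CUBIC)
cv2.imwrite("pics/nut.png",np.hstack([b,b2]))
```

```text
23.825 [ 598.9528584  -175.36496167  215.62822674]
```

View pics/nut.png

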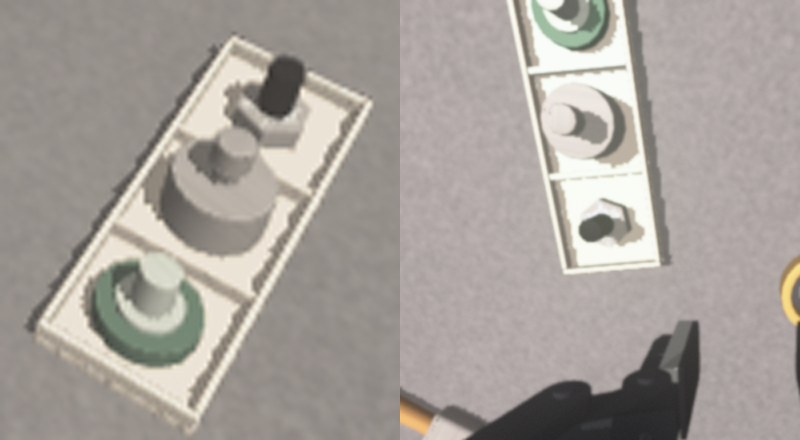

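Run:
```python
from h import *
import pickle
w=pickle.load(open("w5.pkl","rb"));s=calibration("side")
def pr(c,X):
    p=np.array(c["R"])@X+np.array(c["t"]);return np.array([c["fx"]*p[0]/p[2]+c["cx"],c["fy"]*p[1]/p[2]+c["cy"]])
W=lambda p:np.round([400+(p[0]-60)*4/3,p[1]*4/3])
S=lambda p:np.round([(p[0]-410)*4,(p[1]-235)*4])
X=px2w(w,60+(593-400)*.75,230*.75,50);print("nut top",X)
for z in(4,18,50):
    Y=X.copy();Y[2]=z;print(z,"wrist",W(pr(w,Y)),"side",S(pr(s,Y)))
for n,u,v,z in[("WLknob",563,120,64),("WLdisc",580,122,36)]:print(n,px2w(w,60+(u-400)*.75,v*.75,z))
for u,v in[(530,70),(628,67),(554,178),(645,174),(566,271),(659,264)]:print("T3",px2w(w,60+(u-400)*.75,v*.75,16))
im=cv2.imread("pics/w5.png")
g=cv2.resize(im[125:215,160:270],None,fx=5,fy=5,interpolation=cv2.INTER_CUBIC);o=np.array([160,125])
for z,col in((4,(0,0,255)),(18,(0,255,0)),(50,(255,0,0))):
    Y=X.copy();Y[2]=z;q=tuple(int(k) for k in (pr(w,Y)-o)*5);cv2.circle(g,q,4,col,-1)
cv2.imwrite("pics/nutw.png",g)
```

```text
nut top [ 589.69131117 -284.28048442   50.        ]
4 wrist [612. 220.] side [257. 117.]
18 wrist [607. 223.] side [263. 101.]
50 wrist [593. 230.] side [278.  61.]
WLknob [ 515.88819634 -291.95978608   64.        ]
WLdisc [ 515.61085728 -291.36226238   36.        ]
T3 [ 478.94855942 -331.17402826   16.        ]
T3 [ 476.77778788 -260.25145874   16.        ]
T3 [ 555.53266708 -322.65453411   16.        ]
T3 [ 552.36511092 -252.51014876   16.        ]
T3 [ 629.86794234 -321.43979802   16.        ]
T3 [ 623.82120108 -245.43442437   16.        ]
```

View pics/nutw.png

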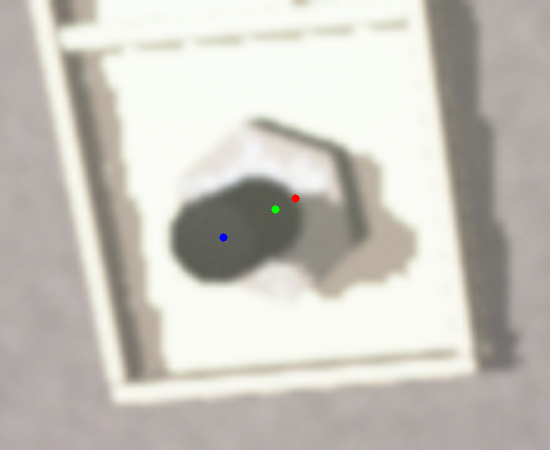

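The nut's projected upright axis matches both views (side: observed lean (12,-43), predicted (15,-40)), so it stands flat near (590,-284), about 4 mm off the compartment centre. The large weight is within 3 mm of its centre. I'm handing in.

```bash
python3 -c "
from cell import *
print(hand_in())"
```

```text
the job is handed in; nothing more can be done
None
```

Both kits are made up in the white trays, each item in its required compartment, and the job is handed in at about 24 s (no verdict came back); the bare wheel, tape and jar look unmoved in the last pictures.

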